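# Hang the strip magnifier on the sprung hanger and tug-test it

### The job

Lift the framed magnifier out of its slotted rest, pass its loop over the knob at the end of the hanger rod and let the loop's top bar down into the neck just behind the knob, so that it bears on the sprung saddle there. Before letting go, tug it straight down gently, with about 5 N besides its own weight (never as much as 8 N) for a full second, to confirm that it is held; then ease off, let go and leave it hanging still and upright in the neck. Do not push hard on the stand at any time (keep under 20 N), and leave the other things alone.

Things in the scene. Friction and masses are not known exactly. Their poses are not given: they have to be found in the camera images.
- magnifier: black framed strip magnifier, flat, 10 mm thick along its x. Origin: middle of its underside; z up. Lens frame 70 mm wide (y), z 0 to 56 mm; open loop above it; then a cross bar, then a grip tab. 0.1 to 0.21 kg. Starts upright in the rest's middle slot, its x along the rest's x. Hold it so that the fingertips stay above the bar: the rod will run along x close under the bar.
- loop (a point): centre of the magnifier's loop, 86 mm above its underside: clear rectangular opening 46 mm wide (y), z 56 to 116 mm; flanks 7 mm thick
- grip (a point): point in the magnifier's grip tab, 160 mm above its underside. Tab 24 mm wide (y), 10 mm thick (x), z 126 to 172 mm; take it by its upper half, fingers closing along x
- bar (a point): middle of the underside of the bar (60 mm wide, z 116 to 126 mm) that closes the loop on top: the face that must bear on the saddle; 44 mm below grip
- rest: fixed white slotted block 104 (x) x 86 (y) x 30 mm high. Origin at the centre of its underside; slots run along its y. The magnifier stands in the 12.5 mm wide middle slot (floor 8 mm above the table, 22 mm deep), the cards (tops 86 mm above the table) in slots 36 mm before and behind it.
- stand: fixed hanger stand. Origin on the table under the nominal neck; z up. A steel rod points along its -x, knob at the open end. Along stand x, nominally: knob 24 mm across, -17 to -7 mm; neck (gap holding the brass saddle) -7 to +7 mm; smooth rod 16 mm across, +7 mm to the clamp at +64 mm (clamp top 12 mm above the rod's axis). Base plate +15 to +125 mm, 110 mm wide.
- neck (a point): NOMINAL middle of the neck on the rod's axis, 200 mm above the stand's origin; not measured. The real rod is set up to 12 mm higher or lower and pushed in or out along x by up to 10 mm, knob, neck and saddle together: find it by touch or sight. The settings stay put in use. A rubber mount lets the whole rod give 0.33 mm downward per N.
- saddle (a joint): how far (m) the sprung saddle in the neck is pressed down: 0 free, stop 0.016; about 1 mm per N, 0.2 mm from its own weight. Its flat top is 24 mm wide (y) and, unloaded, 4 mm below the rod's top. Only a load in the neck moves it: the magnifier's weight presses it 1 to 2.3 mm; over 4.5 mm is a tug, 11 mm is too hard.
- card0: one of two white test cards standing in the rest's outer slots, 56 x 5 x 78 mm; origin at the middle of its foot (bystander, to be left alone)
- card1: the other white test card, same size, in the rest's other outer slot (bystander, to be left alone)
- marker: black marker pen lying on the bench, 135 mm long (bystander, to be left alone)
- spool: short brown upright cylinder, 26 mm across, 45 mm high (bystander, to be left alone)
- carton: cardboard carton 75 x 120 x 50 mm (bystander, to be left alone)
- jar: small jar 52 mm across, 75 mm high (bystander, to be left alone)
There are look-alikes about, which are no part of the job. Leave any pink look-alike of the stand alone.

How it is judged:
By the outcome, as a careful person would: the job done as asked, in the order asked, and still so for the second after the job is handed in, with the robot touching nothing.
It also fails if it takes over 72 s, if anything falls off the work surface, if the arm or the gripper's body presses on something with over 40 N, if the wrist force passes 120 N, or if a joint passes its speed limit or range.

### The arm

A 6-joint arm with a two-finger parallel gripper is mounted at the origin on the work surface. World frame = base frame: x ahead of the robot, y to its left, z up, the work surface at z = 0. Lengths are in m, angles in rad, forces in N, time in s.
With the tool pointing down it reaches from about 0.25 to 0.775 m from the base axis. Payload 4 kg.
Tool frame: the origin (TCP) lies midway between the tips of the shut fingers; the grasp point (between the pads) lies 19 mm behind it; y points along the fingers, x is the direction in which the jaws open and shut, and the axes are right-handed (so a half turn about y gives the same grasp; the last joint's range is limited). The gripper opens to 94 mm and grips with 3 to 60 N. Pads are 16 mm wide; open, the fingers measure 119 mm over their backs; the gripper's body (75 mm by 177 mm) begins 78 mm behind the grasp point.
Start: joints at [-1.236, 0.087, 1.371, -0, 1.684, -0.103], TCP at [0.233, -0.498, 0.206] pointing down, gripper open.
Joint ranges: [-3.1, 3.1], [-0.76, 2.03], [0.27, 2.55], [-1.08, 4.22], [0.17, 2.65], [-2.57, 2.57]. Speed limits (rad/s): [2.79, 2.79, 3.14, 3.14, 3.14, 3.14].

### API

Orientations are given as [roll, pitch, yaw] about the fixed x, y, z axes, in that order (R = Rz(yaw) Ry(pitch) Rx(roll)).
In Python, from bench import robot gives the robot as it stands.
- The arm moves only by the shell command python3 -m creep 'ROWS'. ROWS is JSON, a list of rows, each a list of 7 numbers: the shift along the tool's x, y, z in mm, then the turn, a rotation vector about the tool's x, y, z in degrees, then the closure in counts, from 0 (fully open) to 255 (shut). A call has 1 to 5 rows; each row is the pose to reach, as a shift and turn from the pose commanded when the call began, along the tool's axes at that moment; what a row does not reach only later rows make up. A row lasts 1/8 s, in which the tool goes at most 62.5 mm and 10.7 degrees, less where a joint would pass 70% of its speed; a pose out of reach is approached as far as the arm can. A call with a gripper value outside its range is refused whole. The fingers move at their own pace and stop on an object; the grip force is fixed at half the most. Time passes only in rows, so rows that repeat a pose let the fingers close. It gives the time, the measured TCP pose, the force and the opening at its end, in the units of the state.
- robot.get_obs(): the state, without advancing time (a new reading comes with each control period).
- robot.snapshot(name): name is "scene" or "top"; returns a dict with "color" (384x512x3 uint8, blue, green, red), "fx", "fy", "cx", "cy" (pixels), "world_from_camera" (4x4, takes a point from camera to world coordinates). Camera axes: x right, y down, z forward; pixel columns grow to the right and rows downward; lengths in m; the calibration is good to about 2 mm. A picture is of the moment at which its call begins. There is no depth.
- robot.close_job(): hands the job in, once; it reports no verdict.
Trained networks look in the newest picture that a camera, given by its name, has taken for a name from the list of things; names that differ only in an ending like _2 or _b are one class to them, and where a whole thing is asked for, a point or a joint stands for the part that bears it (a point fixed in the world has none). Each returns a list of dicts, best first, with "p" (0 to 1); they miss things now and then, are a little off and sometimes report something else, mostly with a low value. They report only what shows in the picture. A call takes as long as a camera call. They do not tell look-alikes from the thing itself.
- robot.spot_in(name, camera): "point" ([x, y, z] in m, in world coordinates, good to about 4 mm: the middle of the surface that is visible of it).
- robot.landmark_of(name, camera): "point" ([x, y, z] in m, in world coordinates, good to about 4 mm: a listed point, or the origin of a listed thing).
The state is a dict: "time": time; "joint_positions": joint angles; "qvel": joint speeds; "joint_torque": joint torques, N m; "tool_pos": TCP position; "ee_rot": TCP orientation; "wrist_force": force on the tool from outside, world axes, zero at the start; "wrist_torque": the same for the moment, N m; "width": finger opening in m.
Only numpy, scipy, OpenCV 4.12 (cv2) and the standard library are available. Lean on these libraries where they do the work, as an engineer would, in place of code of your own. Each camera call takes 0.05 s, during which the arm holds its last target.

## Working session

There is one attempt and no reset: what is moved stays moved. The work goes in short steps, Python scripts to look and compute and a shell command to move; the robot and the scene stay as the last step left them, time stands still between calls to the robot, and variables do not carry over. Pictures are saved under pics/ and viewed, and the job is handed in when it is done.

```bash
ls; mkdir -p pics; python3 - <<'E'
from bench import robot
import cv2
o=robot.get_obs()
print({k:(o[k] if not hasattr(o[k],'round') else o[k]) for k in o})
for c in ("scene","top"):
    s=robot.snapshot(c); cv2.imwrite(f"pics/{c}0.png",s["color"])
    print(c,s["fx"],s["cx"],s["cy"],s["world_from_camera"])
    for n in ("magnifier","grip","bar","rest","stand","neck","card0","marker","spool","carton","jar"):
        for f in ("landmark_of",):
            print(n,[( [round(float(v),3) for v in d["point"]],round(float(d["p"]),2)) for d in getattr(robot,f)(n,c)])
E
```

```text
pics
{'time': 0.0, 'joint_positions': array([-1.23607141e+00,  8.79481441e-02,  1.37228548e+00,  9.94685279e-06,
        1.68358325e+00, -1.03084545e-01]), 'qvel': array([ 0.00232326,  0.00033491,  0.00044464,  0.00109837, -0.00106262,
       -0.00060238]), 'joint_torque': array([-2.00017290e-03, -3.40190864e+01, -3.02426326e+01,  7.16211763e-02,
        3.31336563e-02, -1.71170127e-04]), 'tool_pos': array([ 0.23299804, -0.49759115,  0.20429209]), 'ee_rot': array([-1.57055762,  0.0022114 , -1.1329855 ]), 'wrist_force': array([ 0.78164083,  0.45600765, -0.40738966]), 'wrist_torque': array([-0.05622957, -0.03107281, -0.00462001]), 'width': 0.09405499542800413}
scene 422.7744757228168 256.48845357148673 190.4741429024775 [[-0.42271824  0.50410422 -0.753119    1.39886633]
 [ 0.90604827  0.21706843 -0.36326001  0.43400633]
 [-0.01964254 -0.8359188  -0.54850154  0.83725691]
 [ 0.          0.          0.          1.        ]]
magnifier [([0.591, 0.187, 0.005], 0.71)]
grip [([0.588, 0.189, 0.165], 0.87)]
bar [([0.586, 0.184, 0.127], 0.91), ([0.549, 0.182, 0.004], 0.43)]
rest [([0.585, 0.187,
[... 761 characters left out ...]
   0.          1.        ]]
magnifier [([0.588, 0.187, 0.003], 0.77)]
grip [([0.584, 0.181, 0.127], 0.61), ([0.583, 0.188, 0.171], 0.52), ([0.618, 0.002, -0.002], 0.42)]
bar [([0.584, 0.184, 0.124], 0.75), ([0.585, 0.188, 0.173], 0.33)]
rest []
stand [([0.538, -0.221, 0.001], 0.98), ([0.603, -0.465, 0.0], 0.93), ([0.291, -0.292, 0.003], 0.87)]
neck [([0.295, -0.295, 0.196], 0.75), ([0.602, -0.473, 0.197], 0.57), ([0.542, -0.22, 0.205], 0.56)]
card0 [([0.623, 0.187, 0.005], 0.66), ([0.549, 0.185, 0.009], 0.49)]
marker [([0.446, -0.002, 0.001], 0.51)]
spool [([0.617, 0.002, -0.001], 0.4)]
carton [([0.433, 0.397, 0.001], 0.83)]
jar [([0.441, -0.398, 0.004], 0.79), ([0.587, 0.188, 0.001], 0.29)]
```

View pics/scene0.png

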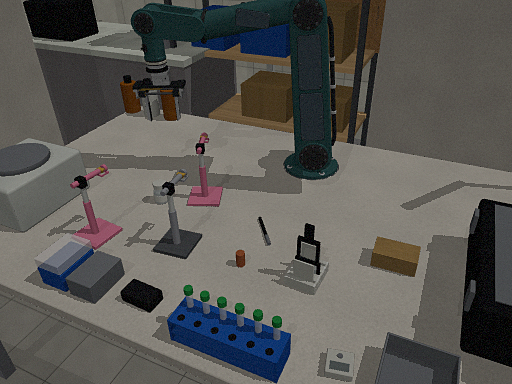

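View pics/top0.png

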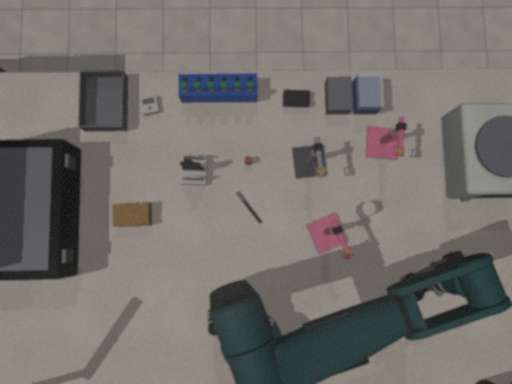

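The scene view shows the grey stand at (178,240), and pink look-alikes at (95,235) and (205,195). The magnifier is in the white rest at (310,270), and I see no other magnifier. In the top view the grey stand is at (310,160) and the magnifier at (193,165). I'll crop in on both.

```bash
cat > h.py <<'E'
import cv2,numpy as np
from bench import robot
def proj(s,P):
    T=np.linalg.inv(np.array(s["world_from_camera"]));p=T[:3,:3]@np.array(P)+T[:3,3]
    return np.array([s["fx"]*p[0]/p[2]+s["cx"],s["fy"]*p[1]/p[2]+s["cy"]])
def crop(im,u,v,r,k,f=None):
    c=cv2.resize(im[max(0,v-r):v+r,max(0,u-r):u+r],None,fx=k,fy=k,interpolation=cv2.INTER_CUBIC)
    return c
def ray(s,u,v):
    M=np.array(s["world_from_camera"]);d=M[:3,:3]@np.array([(u-s["cx"])/s["fx"],(v-s["cy"])/s["fy"],1]);return M[:3,3],d
def onz(s,u,v,z):
    o,d=ray(s,u,v);return o+d*(z-o[2])/d[2]
E
python3 - <<'E'
import cv2,numpy as np
a=cv2.imread("pics/scene0.png");b=cv2.imread("pics/top0.png")
from h import crop
g=lambda im:np.clip(im.astype(float)*1.6,0,255).astype('uint8')
cv2.imwrite("pics/c0.png",np.vstack([np.hstack([g(crop(a,178,210,40,3.6*1.02)) , g(crop(a,310,258,40,3.6*1.02))]),np.hstack([g(crop(b,315,160,40,3.6*1.02)),g(crop(b,195,165,40,3.6*1.02))])]))
E
```

```text
(no output)
```

View pics/c0.png

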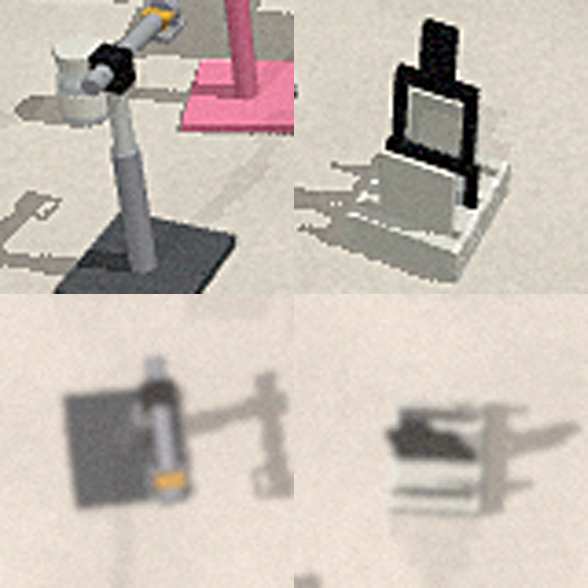

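```bash
python3 - <<'E'
import cv2,numpy as np
from h import *
g=lambda im:np.clip(im.astype(float)*1.5,0,255).astype('uint8')
def grid(im,u0,v0,w,h,k):
    c=g(cv2.resize(im[v0:v0+h,u0:u0+w],None,fx=k,fy=k,interpolation=cv2.INTER_CUBIC))
    for i in range(0,w,10):
        cv2.putText(c,str(u0+i),(i*k,8),0,.3,(0,0,255)); cv2.line(c,(i*k,10),(i*k,14),(0,0,255))
    for i in range(0,h,10):
        cv2.putText(c,str(v0+i),(0,i*k+4),0,.3,(0,0,255));cv2.line(c,(20,i*k),(24,i*k),(0,0,255))
    return c
a=cv2.imread("pics/scene0.png");b=cv2.imread("pics/top0.png")
cv2.imwrite("pics/g1.png",np.hstack([grid(a,145,160,60,100,6)[:600,:360],grid(b,285,130,60,60,6)[:360].repeat(1,0) if 0 else cv2.copyMakeBorder(grid(b,285,125,60,65,6),0,210,0,0,cv2.BORDER_CONSTANT)]))
cv2.imwrite("pics/g2.png",np.hstack([grid(a,280,215,60,85,6),cv2.copyMakeBorder(grid(b,170,145,60,50,6),0,210,0,0,cv2.BORDER_CONSTANT)]))
E
```

```text
(no output)
```

View pics/g1.png

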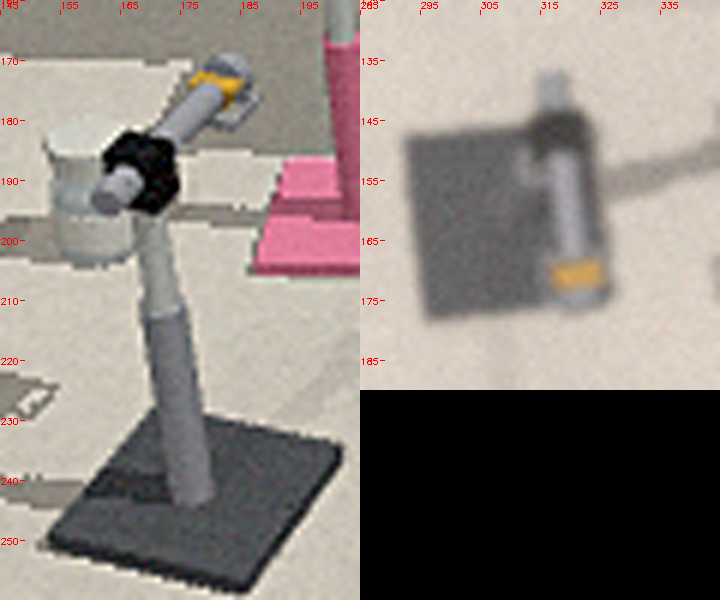

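View pics/g2.png

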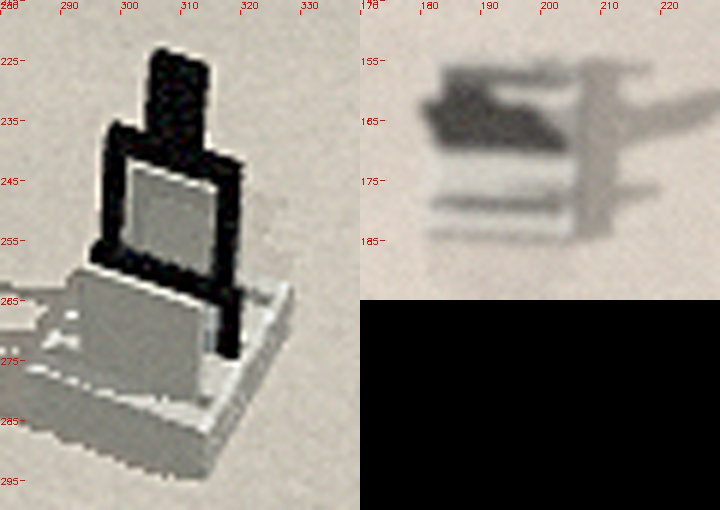

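```bash
python3 - <<'E'
from h import *
np.set_printoptions(precision=4,suppress=True)
S=robot.snapshot("scene");cv2.imwrite("pics/s1.png",S["color"])
print([(d["point"],d["p"]) for d in robot.landmark_of("neck","scene")]);print('sad',[(d["point"],d["p"]) for d in robot.spot_in("saddle","scene")])
T=robot.snapshot("top")
print('sad',[(d["point"],d["p"]) for d in robot.spot_in("saddle","top")])
def tri(a,b):
    A=[];y=[]
    o1,d1=ray(S,*a);o2,d2=ray(T,*b)
    t=np.linalg.lstsq(np.c_[d1,-d2],o2-o1,rcond=None)[0]
    p,q=o1+d1*t[0],o2+d2*t[1];return (p+q)/2,np.linalg.norm(p-q)
# saddle blob centroids
def cen(im,u,v,r=14):
    h=cv2.cvtColor(im,cv2.COLOR_BGR2HSV);m=cv2.inRange(h,(10,110,60),(30,255,255))
    k=np.zeros_like(m);k[v-r:v+r,u-r:u+r]=1;m*=k;ys,xs=np.nonzero(m);print(len(xs),xs.min(),xs.max(),ys.min(),ys.max());return xs.mean(),ys.mean()
a=cen(S["color"],183,174);b=cen(T["color"],320,170);print(a,b,tri(a,b))
print("tab top",tri((309,224.5),(192.0,165)))
for n,s,c in (("top plate",T,[(293,147.5),(322,145),(327,173.5),(296.5,178)]),("scene plate",S,[(173,228.5),(202,235),(185,257),(153,249)])):
    p=[onz(s,u,v,0.008)[:2] for u,v in c];print(n,np.array(p))
for n,s,c in (("top rest",T,[(181.5,183.5),(205,184.5)]),):
    print(n,np.array([onz(s,u,v,0.03)[:2] for u,v in c]))
print("scene rest",np.array([onz(S,u,v,0.03)[:2] for u,v in [(313.5,287),(327.5,263)]]))
# rod direction scene & top at z=.2
print("rod top",np.array([onz(T,u,v,0.2)[:2] for u,v in [(317,138),(321,174)]]))
print("rod axis mid",np.array([onz(T,u,v,0.2)[:2] for u,v in [(318.5,152),(320,165)]]))
E
```

```text
[([0.295, -0.2914, 0.1994], 0.97), ([0.6067, -0.4676, 0.1972], 0.95), ([0.5474, -0.2188, 0.2003], 0.74)]
sad []
sad []
18 177 185 172 176
20 317 324 169 172
(np.float64(181.66666666666666), np.float64(173.44444444444446)) (np.float64(320.8), np.float64(170.25)) (array([ 0.5415, -0.221 ,  0.2095]), np.float64(0.0028503893985535626))
tab top (array([0.57  , 0.1764, 0.1659]), np.float64(0.009347080790828724))
top plate [[ 0.6579 -0.1615]
 [ 0.6656 -0.2643]
 [ 0.5637 -0.2785]
 [ 0.5493 -0.1709]]
scene plate [[ 0.5636 -0.2653]
 [ 0.5545 -0.164 ]
 [ 0.6608 -0.157 ]
 [ 0.6697 -0.2639]]
top rest [[0.5327 0.2258]
 [0.5281 0.1458]]
scene rest [[0.6427 0.2256]
 [0.5423 0.2321]]
rod top [[ 0.6443 -0.2156]
 [ 0.5323 -0.2242]]
rod axis mid [[ 0.6005 -0.2188]
 [ 0.5601 -0.222 ]]
```

The yellow saddle is at scene (182,173) and top (321,170). That puts the neck near (0.5415, -0.221) with stand yaw about +0.08. The rest and magnifier are at (0.587, 0.187) with yaw about -0.06. Candidates for the stand are the grey one at scene (178,240) and the pink ones at (95,235) and (205,195), so I'm taking the grey. The only magnifier is the black frame at (310,250).

```bash
cat >> h.py <<'E'
from scipy.spatial.transform import Rotation as Ro
def delta(P,yaw,n=1):
    o=robot.get_obs();R=Ro.from_euler('xyz',o["ee_rot"]);Rt=Ro.from_euler('xyz',[-np.pi/2,0,yaw])
    d=R.inv().apply(np.array(P)-o["tool_pos"])*1000;r=(R.inv()*Rt).as_rotvec(degrees=True)
    print("t",round(o["time"],2),"pos",np.round(o["tool_pos"],4),"rot",np.round(o["ee_rot"],4),"F",np.round(o["wrist_force"],2),"w",round(o["width"],4));print("shift",np.round(d,1),"turn",np.round(r,1))
E
python3 -m creep '[[0,-60,0,0,0,0,0],[0,-120,0,0,0,0,0],[-25,-145,35,0,-10,0,0],[-65,-145,80,0,-20,0,0],[-105,-145,125,0,-30,0,0]]'
python3 -c "
from h import *
delta([.587,.187,.30],-.06)"
```

```text
time: 2.08
tool_pos: [0.3024, -0.3488, 0.351]
ee_rot: [-1.571, -0.001, -0.605]
wrist_force: [1.2, -0.4, -0.1]
width: 0.0941
t 2.08 pos [ 0.3024 -0.3488  0.351 ] rot [-1.571e+00 -1.400e-03 -6.047e-01] F [ 1.16 -0.37 -0.11] w 0.0941
shift [-70.6  50.8 602.6] turn [  0.  -31.2   0.1]
```

```bash
python3 -m creep '[[-6,0,60,0,-6,0,0],[-12,0,120,0,-12,0,0],[-20,0,180,0,-18,0,0],[-28,0,240,0,-24,0,0],[-35,0,300,0,-31,0,0]]'
python3 -c "
from h import *
delta([.587,.187,.30],-.06)"
```

```text
time: 2.7
tool_pos: [0.4454, -0.0822, 0.3508]
ee_rot: [-1.571, -0.001, -0.065]
wrist_force: [0.6, -0.1, -0.8]
width: 0.0941
t 2.7 pos [ 0.4454 -0.0822  0.3508] rot [-1.5713e+00 -1.2000e-03 -6.4600e-02] F [ 0.64 -0.1  -0.78] w 0.0941
shift [123.9  50.8 277.8] turn [ 0.  -0.3  0.1]
```

```bash
python3 -m creep '[[24,10,55,0,0,0,100],[48,20,110,0,0,0,100],[72,30,165,0,0,0,100],[98,40,220,0,0,0,100],[124,50,277,0,0,0,100]]' >/dev/null
python3 -m creep '[[0,0,0,0,0,0,100],[0,0,0,0,0,0,100]]'
python3 - <<'E'
from h import *
delta([.587,.187,.149],-.06)
S=robot.snapshot("scene")
for n in("grip","bar","magnifier"):print(n,[(np.round(d["point"],4),round(d["p"],2)) for d in robot.landmark_of(n,"scene")])
a=S["color"];cv2.imwrite("pics/a1.png",np.clip(cv2.resize(a[150:300,240:400],None,fx=4,fy=4,interpolation=2)*1.5,0,255).astype('uint8'))
E
```

```text
time: 3.58
tool_pos: [0.5869, 0.1829, 0.3004]
ee_rot: [-1.572, 0.001, -0.068]
wrist_force: [0.0, -0.5, -0.3]
width: 0.0578
t 3.58 pos [0.5869 0.1829 0.3004] rot [-1.5716e+00  7.0000e-04 -6.8000e-02] F [ 0.04 -0.48 -0.25] w 0.0578
shift [-1.000e-01  1.514e+02  4.300e+00] turn [ 0.  -0.5 -0. ]
grip [(array([0.5876, 0.1892, 0.1668]), 0.73), (array([0.4317, 0.3922, 0.0034]), 0.43)]
bar [(array([0.5826, 0.1839, 0.1274]), 0.66), (array([0.5876, 0.1908, 0.1661]), 0.24)]
magnifier [(array([ 0.5431, -0.2178, -0.0017]), 0.59), (array([0.5933, 0.1859, 0.0067]), 0.56)]
```

View pics/a1.png

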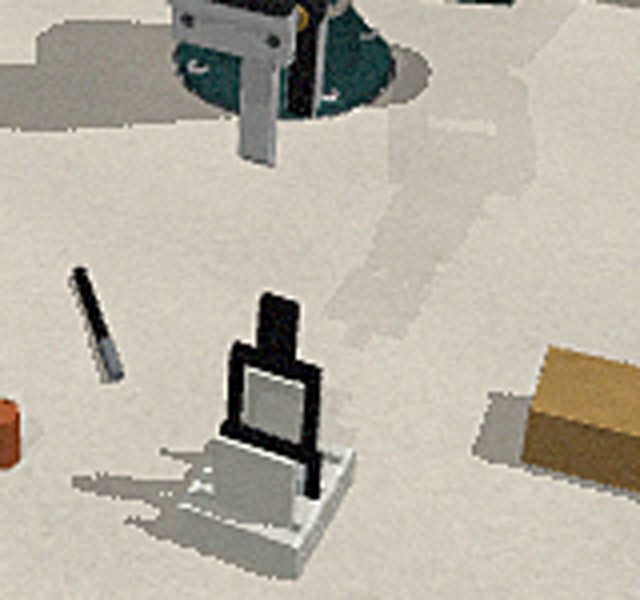

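The picture shows the gripper above the tab, with the fingers at crop (260,160) and the tab at (278,320). Both line up, and the widths match. Going down.

```bash
python3 -m creep '[[0,40,4,0,0,0,100],[0,80,4,0,0,0,100],[0,115,4,0,0,0,100],[0,140,4,0,0,0,100],[0,151,4,0,0,0,100]]'
python3 -m creep '[[0,0,0,0,0,0,100],[0,0,0,0,0,0,150],[0,0,0,0,0,0,190],[0,0,0,0,0,0,220],[0,0,0,0,0,0,235]]'
python3 - <<'E'
from h import *
delta([.587,.187,.149],-.06)
S=robot.snapshot("scene")
a=S["color"];cv2.imwrite("pics/a2.png",np.clip(cv2.resize(a[150:300,240:400],None,fx=4,fy=4,interpolation=2)*1.5,0,255).astype('uint8'))
E
```

```text
time: 4.4
tool_pos: [0.5865, 0.1859, 0.1486]
ee_rot: [-1.571, 0.001, -0.07]
wrist_force: [-0.7, 0.2, 0.2]
width: 0.057
time: 5.03
tool_pos: [0.5875, 0.1871, 0.1499]
ee_rot: [-1.571, -0.001, -0.068]
wrist_force: [0.3, 0.3, -0.9]
width: 0.021
t 5.03 pos [0.5875 0.1871 0.1499] rot [-1.5707e+00 -5.0000e-04 -6.8200e-02] F [ 0.27  0.28 -0.9 ] w 0.021
shift [-0.5  0.9 -0.2] turn [-0.  -0.5  0. ]
```

View pics/a2.png

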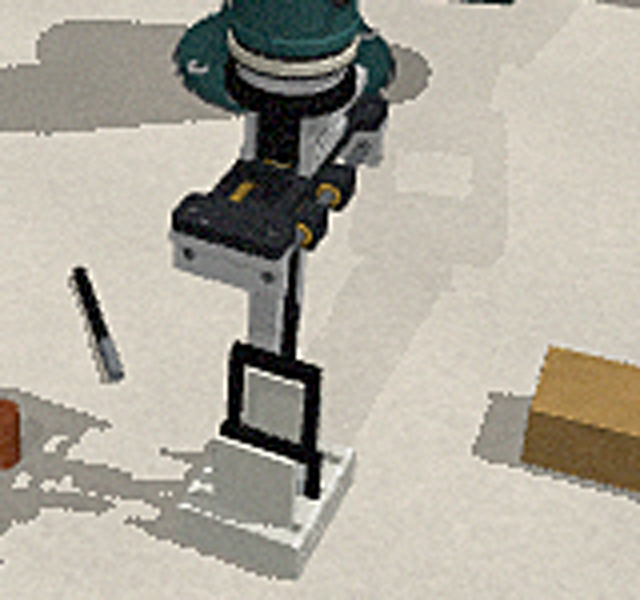

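The fingers straddle the tab at crop (275,320), centred on it. Closing.

```bash
python3 -m creep '[[0,0,0,0,0,0,245],[0,0,0,0,0,0,255],[0,0,0,0,0,0,255],[0,0,0,0,0,0,255],[0,0,0,0,0,0,255]]'
python3 -c "
from h import *
delta([.587,.187,.149],-.06)"
```

```text
time: 5.7
tool_pos: [0.5873, 0.1871, 0.1496]
ee_rot: [-1.571, 0.0, -0.068]
wrist_force: [-0.7, -0.1, -0.1]
width: 0.01
t 5.7 pos [0.5873 0.1871 0.1496] rot [-1.5708e+00  2.0000e-04 -6.8300e-02] F [-0.68 -0.08 -0.09] w 0.01
shift [-0.3  0.6 -0.1] turn [ 0.  -0.5 -0. ]
```

```bash
python3 -m creep '[[0,-3,0,0,0,0,255],[0,-10,0,0,0,0,255],[0,-20,0,0,0,0,255],[0,-30,0,0,0,0,255],[0,-40,0,0,0,0,255]]'
python3 -m creep '[[0,-40,0,0,0,0,255],[0,-85,0,0,0,0,255],[0,-130,0,0,0,0,255],[0,-155,0,0,0,0,255],[0,-165,0,0,0,0,255]]'
python3 -m creep '[[0,0,0,0,0,0,255],[0,0,0,0,0,0,255]]'
python3 - <<'E'
from h import *
delta([.46,-.228,.355],.08)
S=robot.snapshot("scene")
print([(np.round(d["point"],4),round(d["p"],2)) for d in robot.landmark_of("magnifier","scene")])
a=S["color"];cv2.imwrite("pics/a3.png",np.clip(cv2.resize(a[100:300,240:440],None,fx=3,fy=3,interpolation=2)*1.5,0,255).astype('uint8'))
E
```

```text
time: 6.32
tool_pos: [0.5875, 0.1871, 0.1907]
ee_rot: [-1.571, -0.001, -0.068]
wrist_force: [0.2, -0.3, -1.4]
width: 0.0095
time: 6.95
tool_pos: [0.5877, 0.1871, 0.3575]
ee_rot: [-1.57, -0.004, -0.068]
wrist_force: [-0.4, -0.6, -1.8]
width: 0.0099
time: 7.2
tool_pos: [0.587, 0.187, 0.3527]
ee_rot: [-1.572, 0.003, -0.068]
wrist_force: [-0.3, -0.1, -1.7]
width: 0.0097
t 7.2 pos [0.587  0.187  0.3527] rot [-1.5718  0.0031 -0.0684] F [-0.35 -0.08 -1.7 ] w 0.0097
shift [ -98.4   -1.6 -422.7] turn [ 0.  -8.5 -0.2]
[(array([0.5894, 0.1874, 0.2097]), 0.75)]
```

View pics/a3.png

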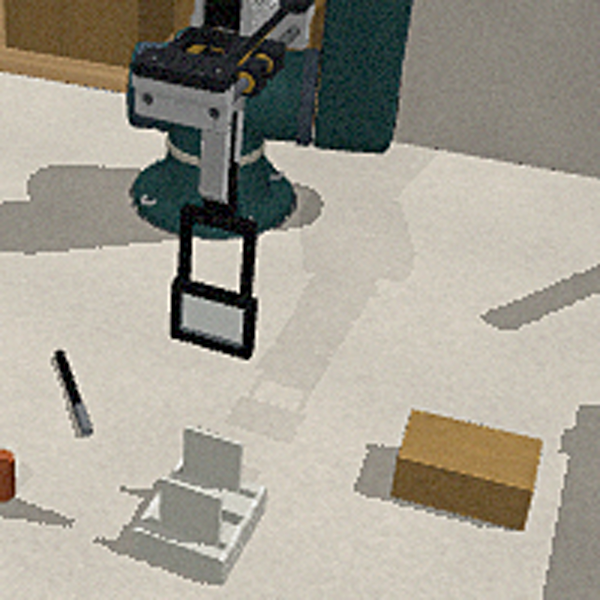

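The magnifier hangs upright in the grip, with its loop at crop (217,245), and both cards are still standing. Now to carry it over.

```bash
python3 -m creep '[[-25,-2,-20,0,0,0,255],[-50,-2,-60,0,0,0,255],[-75,-2,-110,0,-2,0,255],[-95,-2,-160,0,-4,0,255],[-98,-2,-215,0,-6,0,255]]' >/dev/null
python3 -m creep '[[0,0,-50,0,-1,0,255],[0,0,-100,0,-2,0,255],[0,0,-150,0,-2,0,255],[0,0,-190,0,-2,0,255],[0,0,-205,0,-2,0,255]]'
python3 -m creep '[[0,0,0,0,0,0,255],[0,0,0,0,0,0,255]]'
python3 - <<'E'
from h import *
delta([.48,-.226,.254],.08)
E
```

```text
time: 8.55
tool_pos: [0.4818, -0.2274, 0.355]
ee_rot: [-1.569, 0.002, 0.069]
wrist_force: [0.0, -0.3, -2.0]
width: 0.0099
time: 8.8
tool_pos: [0.4824, -0.2243, 0.3568]
ee_rot: [-1.57, -0.0, 0.073]
wrist_force: [0.1, -0.1, -1.6]
width: 0.0099
t 8.8 pos [ 0.4824 -0.2243  0.3568] rot [-1.5703e+00 -3.0000e-04  7.2900e-02] F [ 0.1  -0.14 -1.63] w 0.0099
shift [ -2.6 102.8  -1.6] turn [-0.  -0.4  0. ]
```

```bash
python3 -m creep '[[-5,25,-2,0,0,0,255],[-5,55,-2,0,0,0,255],[-5,85,-2,0,0,0,255],[-5,98,-2,0,0,0,255],[-5,103,-2,0,-0.4,0,255]]' >/dev/null
python3 -m creep '[[0,0,0,0,0,0,255],[0,0,0,0,0,0,255]]'
python3 - <<'E'
from h import *
delta([.5415,-.221,.254],.08)
S=robot.snapshot("scene");T=robot.snapshot("top")
g=lambda a:np.clip(a*1.6,0,255).astype('uint8')
a=S["color"];b=T["color"]
cv2.imwrite("pics/a4.png",np.hstack([g(cv2.resize(a[110:260,130:230],None,fx=4,fy=4,interpolation=2)),g(cv2.resize(b[110:260,260:360],None,fx=4,fy=4,interpolation=2))]))
E
```

```text
time: 9.68
tool_pos: [0.478, -0.2282, 0.2551]
ee_rot: [-1.572, -0.002, 0.078]
wrist_force: [0.4, 0.3, -2.1]
width: 0.0101
t 9.68 pos [ 0.478  -0.2282  0.2551] rot [-1.5723 -0.002   0.0784] F [ 0.4   0.29 -2.06] w 0.0101
shift [63.9  1.2  2.2] turn [ 0.1 -0.1  0.1]
```

View pics/a4.png

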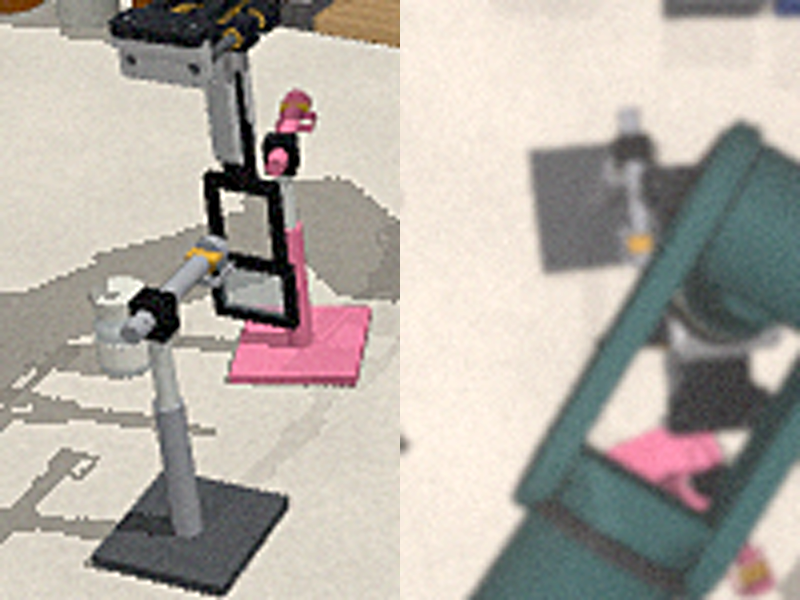

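The rod line, extended past the knob at crop (213,243), passes through the loop at (245,215), with the bar roughly 18–20 mm above the axis. Threading slowly.

```bash
python3 -m creep '[[7,-2,1,0,0,0,255],[14,-2,2,0,0,0,255],[21,-2,2,0,0,0,255],[28,-2,2,0,0,0,255],[34,-2,2,0,0,0,255]]'
python3 -m creep '[[3,0,0,0,0,0,255],[6,0,0,0,0,0,255],[9,0,0,0,0,0,255],[12,0,0,0,0,0,255],[15,0,0,0,0,0,255]]'
python3 -m creep '[[3,0,0,0,0,0,255],[6,0,0,0,0,0,255],[9,0,0,0,0,0,255],[12,0,0,0,0,0,255],[15,0,0,0,0,0,255]]'
python3 - <<'E'
from h import *
delta([.5415,-.221,.254],.08)
S=robot.snapshot("scene")
g=lambda a:np.clip(a*1.6,0,255).astype('uint8')
a=S["color"]
cv2.imwrite("pics/a5.png",g(cv2.resize(a[120:220,140:240],None,fx=6,fy=6,interpolation=2)))
E
```

```text
time: 10.4
tool_pos: [0.5117, -0.2232, 0.2554]
ee_rot: [-1.571, 0.0, 0.078]
wrist_force: [0.1, -0.8, -1.8]
width: 0.0098
time: 11.02
tool_pos: [0.5263, -0.2222, 0.2557]
ee_rot: [-1.571, -0.0, 0.078]
wrist_force: [-0.1, 0.4, -2.4]
width: 0.01
time: 11.65
tool_pos: [0.5414, -0.221, 0.2556]
ee_rot: [-1.571, 0.0, 0.078]
wrist_force: [-0.1, 1.0, -1.3]
width: 0.0096
t 11.65 pos [ 0.5414 -0.221   0.2556] rot [-1.5709  0.      0.0783] F [-0.14  0.97 -1.29] w 0.0096
shift [ 0.1  1.6 -0. ] turn [ 0.  -0.1 -0. ]
```

View pics/a5.png

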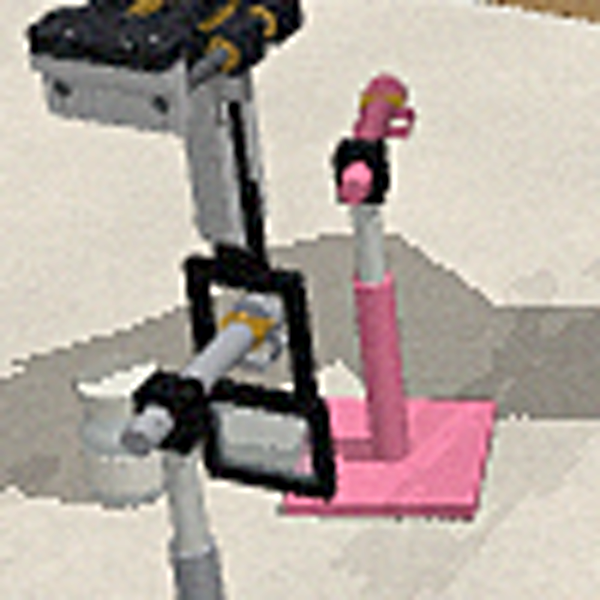

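```bash
cat >> h.py <<'E'
def avg(n=6):
    F=[];P=[]
    for i in range(n):
        robot.snapshot("scene");o=robot.get_obs();F.append(o["wrist_force"]);P.append(o["tool_pos"])
    print("t",round(o["time"],2),"F",np.round(np.mean(F,0),2),"P",np.round(np.mean(P,0)*1000,2),"rot",np.round(o["ee_rot"],3),"w",round(o["width"],4))
E
python3 -c "
from h import *
avg(10)"
python3 -m creep '[[0,2,0,0,0,0,255],[0,4,0,0,0,0,255],[0,6,0,0,0,0,255],[0,8,0,0,0,0,255],[0,10,0,0,0,0,255]]'
python3 -c "
from h import *
avg()"
```

```text
t 12.2 F [-0.14 -0.01 -1.56] P [ 541.13 -220.99  255.64] rot [-1.571 -0.     0.078] w 0.0096
time: 12.82
tool_pos: [0.5411, -0.221, 0.2454]
ee_rot: [-1.571, 0.0, 0.078]
wrist_force: [-0.3, 0.2, -1.4]
width: 0.0098
t 13.12 F [-0.16  0.15 -1.62] P [ 541.1  -220.98  245.48] rot [-1.571 -0.     0.078] w 0.0099
```

```bash
for i in 1 2 3 4; do python3 -m creep '[[0,1,0,0,0,0,255],[0,2,0,0,0,0,255],[0,2,0,0,0,0,255]]' | grep force
python3 -c "
from h import *
avg(4)"; done
```

```text
wrist_force: [-0.3, -0.1, -0.3]
t 13.7 F [ 0.03 -0.05 -0.55] P [ 541.2  -221.02  243.85] rot [-1.571 -0.     0.078] w 0.0097
wrist_force: [1.4, 0.2, -1.0]
t 14.28 F [ 2.41  0.41 -0.92] P [ 541.49 -220.94  241.68] rot [-1.571e+00 -1.000e-03  7.800e-02] w 0.0098
wrist_force: [3.4, 0.6, 0.8]
t 14.85 F [ 3.69  0.13 -0.06] P [ 541.47 -221.    239.87] rot [-1.571e+00 -1.000e-03  7.800e-02] w 0.0096
wrist_force: [5.1, -0.6, 1.2]
t 15.43 F [ 4.59 -0.17  0.76] P [ 541.45 -221.    237.8 ] rot [-1.571e+00 -1.000e-03  7.800e-02] w 0.0097
```

```bash
python3 - <<'E'
from h import *
S=robot.snapshot("scene");print(robot.get_obs()["wrist_torque"])
g=lambda a:np.clip(a*1.6,0,255).astype('uint8')
a=S["color"]
c=g(cv2.resize(a[140:210,150:220],None,fx=8,fy=8,interpolation=2))
cv2.imwrite("pics/a6.png",c)
for z in (.2119,.2125+.004):print(proj(S,[.5414,-.221,z]))
E
```

```text
[ 0.01651723 -1.18314193  0.03828299]
[181.11026729 172.66119316]
[180.92370652 171.29653834]
```

View pics/a6.png

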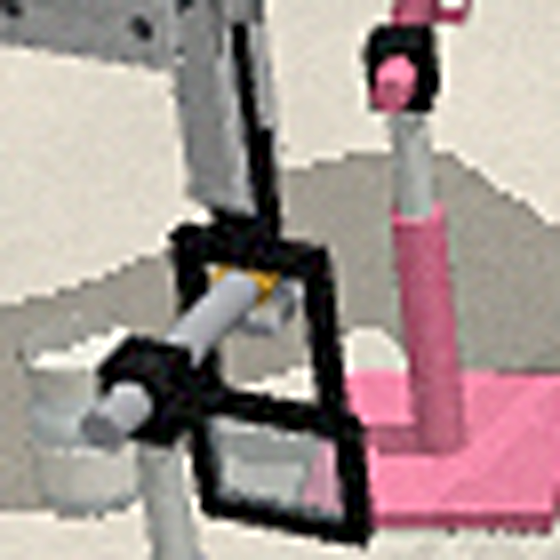

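```bash
python3 -m creep '[[0.5,0,0,0,0,0,255],[1,0,0,0,0,0,255],[1,0,0,0,0,0,255]]' | grep force
python3 -c "
from h import *
avg(6)"
python3 -m creep '[[0.5,0,0,0,0,0,255],[1,0,0,0,0,0,255],[1,0,0,0,0,0,255]]' | grep force
python3 -c "
from h import *
avg(6)"
```

```text
wrist_force: [2.1, -0.6, -0.1]
t 16.15 F [ 2.03 -0.02 -0.17] P [ 541.63 -220.93  237.27] rot [-1.571e+00  1.000e-03  7.800e-02] w 0.0098
wrist_force: [0.4, 0.4, -1.0]
t 16.82 F [ 0.02 -0.04 -1.36] P [ 542.93 -220.82  237.47] rot [-1.571  0.     0.078] w 0.0097
```

```bash
python3 -m creep '[[0.7,0,0,0,0,0,255],[1.4,0,0,0,0,0,255],[1.4,0,0,0,0,0,255]]' | grep force
python3 -c "
from h import *
avg(6)"
python3 -m creep '[[0,0.5,0,0,0,0,255],[0,1,0,0,0,0,255],[0,1,0,0,0,0,255]]' | grep force
python3 -c "
from h import *
avg(6)"
python3 -m creep '[[0,0.5,0,0,0,0,255],[0,1,0,0,0,0,255],[0,1,0,0,0,0,255]]' | grep force
python3 -c "
from h import *
avg(6)"
```

```text
wrist_force: [-0.2, -0.1, -1.6]
t 17.5 F [-0.11 -0.03 -1.32] P [ 544.53 -220.72  237.63] rot [-1.571 -0.     0.078] w 0.0098
wrist_force: [0.5, -0.2, -2.5]
t 18.18 F [-0.15  0.57 -1.05] P [ 544.53 -220.72  236.63] rot [-1.571 -0.     0.078] w 0.0098
wrist_force: [-0.2, -0.3, -1.8]
t 18.85 F [-0.1   0.03 -1.01] P [ 544.56 -220.75  235.73] rot [-1.571 -0.     0.078] w 0.0099
```

```bash
python3 -m creep '[[0,1,0,0,0,0,255],[0,2,0,0,0,0,255],[0,2,0,0,0,0,255]]' | grep force
python3 -c "
from h import *
avg(8)"
python3 -m creep '[[0,1,0,0,0,0,255],[0,2,0,0,0,0,255],[0,2,0,0,0,0,255]]' | grep force
python3 -c "
from h import *
avg(8)
S=robot.snapshot('scene')
a=S['color']
cv2.imwrite('pics/a7.png',np.clip(cv2.resize(a[140:210,150:220],None,fx=8,fy=8,interpolation=2)*1.6,0,255).astype('uint8'))
"
```

```text
wrist_force: [-0.7, 0.0, -0.2]
t 19.62 F [-0.29 -0.2   0.38] P [ 544.57 -220.76  233.81] rot [-1.571 -0.     0.078] w 0.0093
wrist_force: [0.2, 0.0, 2.6]
t 20.4 F [-0.26 -0.24  1.8 ] P [ 544.58 -220.75  231.81] rot [-1.571 -0.     0.078] w 0.01
```

View pics/a7.png

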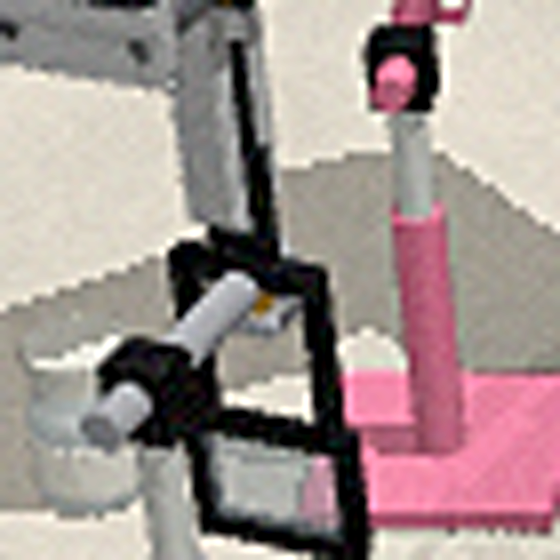

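The slope is about 1.4 mm/N, which matches the saddle plus rubber mount, and there's no side force. The bar at crop (255,255) is sunk beside the rod end, with the saddle under it at (265,300). Now tugging to Fz ≈ +5.

```bash
python3 -m creep '[[0,1,0,0,0,0,255],[0,2,0,0,0,0,255],[0,2,0,0,0,0,255]]' | grep force
python3 -c "
from h import *
avg(8)"
```

```text
wrist_force: [-0.9, -0.2, 2.4]
t 21.23 F [-0.77  0.04  3.01] P [ 544.59 -220.76  229.81] rot [-1.571 -0.     0.078] w 0.01
```

```bash
python3 -m creep '[[-0.4,1,0,0,0,0,255],[-0.4,2,0,0,0,0,255],[-0.4,2.6,0,0,0,0,255],[-0.4,2.6,0,0,0,0,255]]' | grep force
python3 -c "
from h import *
avg(10)"
```

```text
wrist_force: [1.9, 0.6, 4.8]
t 22.23 F [2.19 0.16 4.96] P [ 544.51 -220.76  227.3 ] rot [-1.571e+00 -1.000e-03  7.800e-02] w 0.0099
```

```bash
python3 -m creep '[[0.3,0,0,0,0,0,255],[0.3,0,0,0,0,0,255],[0.3,0,0,0,0,0,255],[0.3,0,0,0,0,0,255],[0.3,0,0,0,0,0,255]]' | grep force
python3 -m creep '[[0,0,0,0,0,0,255],[0,0,0,0,0,0,255],[0,0,0,0,0,0,255],[0,0,0,0,0,0,255],[0,0,0,0,0,0,255]]' | grep force
python3 -c "
from h import *
avg(8)"
```

```text
wrist_force: [2.3, 0.4, 5.2]
wrist_force: [3.1, 0.6, 5.6]
t 23.88 F [2.73 0.14 4.96] P [ 544.52 -220.75  227.08] rot [-1.571 -0.     0.078] w 0.0097
```

Held about 5 N for over 1.6 s. Easing off now.

```bash
python3 -m creep '[[0,-1,0,0,0,0,255],[0,-2,0,0,0,0,255],[0,-3,0,0,0,0,255],[0,-4,0,0,0,0,255],[0,-5,0,0,0,0,255]]' | grep force
python3 -m creep '[[0,-1,0,0,0,0,255],[0,-1.7,0,0,0,0,255],[0,-1.7,0,0,0,0,255]]' | grep force
python3 -c "
from h import *
avg(10)"
```

```text
wrist_force: [1.3, 0.0, 2.2]
wrist_force: [1.7, 0.4, 1.6]
t 25.38 F [ 0.06 -0.04  0.59] P [ 543.98 -220.71  233.42] rot [-1.571e+00  1.000e-03  7.800e-02] w 0.0101
```

```bash
python3 -m creep '[[0.4,-0.5,0,0,0,0,255],[0.4,-0.8,0,0,0,0,255],[0.4,-0.8,0,0,0,0,255]]' | grep force
python3 -c "
from h import *
avg(10)
S=robot.snapshot('scene')
a=S['color']
cv2.imwrite('pics/a8.png',np.clip(cv2.resize(a[140:210,150:220],None,fx=8,fy=8,interpolation=2)*1.6,0,255).astype('uint8'))
"
```

```text
wrist_force: [-1.4, -1.0, -0.7]
t 26.25 F [-0.84  0.02 -0.04] P [ 544.79 -220.65  234.46] rot [-1.571 -0.     0.078] w 0.0098
```

View pics/a8.png

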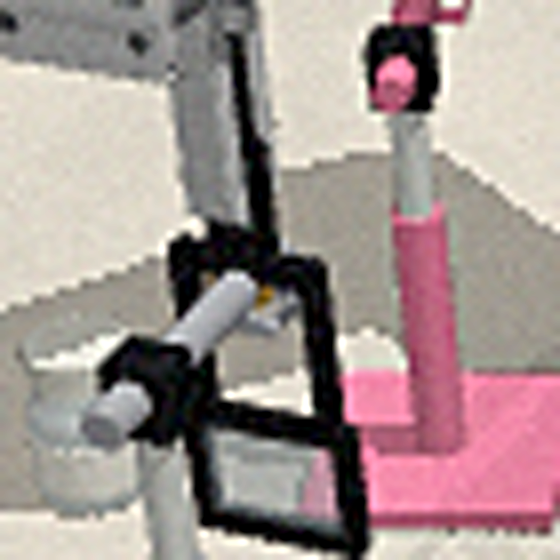

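The bar at crop (250,250) sits in the neck behind the rod end, and the magnifier is upright. Fz is about 0, so its weight is on the saddle. Releasing.

```bash
python3 -m creep '[[0,0,0,0,0,0,225],[0,0,0,0,0,0,205],[0,0,0,0,0,0,190],[0,0,0,0,0,0,170],[0,0,0,0,0,0,170]]'
python3 -c "
from h import *
avg(8)
S=robot.snapshot('scene')
a=S['color']
cv2.imwrite('pics/a9.png',np.clip(cv2.resize(a[140:210,150:220],None,fx=8,fy=8,interpolation=2)*1.6,0,255).astype('uint8'))
"
```

```text
time: 26.92
tool_pos: [0.5449, -0.2207, 0.2346]
ee_rot: [-1.571, -0.0, 0.078]
wrist_force: [-0.6, 0.2, 0.7]
width: 0.0314
t 27.32 F [0.42 0.03 0.2 ] P [ 544.83 -220.71  234.53] rot [-1.571  0.     0.078] w 0.0314
```

View pics/a9.png

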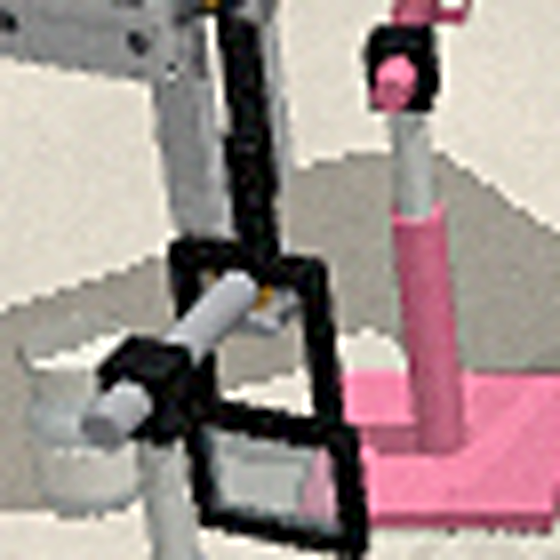

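The fingers are clear on both sides of the tab at crop (250,170), and the magnifier hasn't moved. Withdrawing upward.

```bash
python3 -m creep '[[0,-5,0,0,0,0,170],[0,-15,0,0,0,0,170],[0,-30,0,0,0,0,170],[0,-50,0,0,0,0,170],[0,-80,0,0,0,0,170]]' >/dev/null
python3 -m creep '[[0,-30,0,0,0,0,170],[0,-60,0,0,0,0,170],[0,-60,0,0,0,0,170],[0,-60,0,0,0,0,170],[0,-60,0,0,0,0,170]]'
python3 -m creep '[[0,0,0,0,0,0,170],[0,0,0,0,0,0,170],[0,0,0,0,0,0,170],[0,0,0,0,0,0,170],[0,0,0,0,0,0,170]]' >/dev/null
python3 -c "
from h import *
S=robot.snapshot('scene');T=robot.snapshot('top')
for n in ('magnifier','bar','grip'):print(n,[(np.round(d['point'],4),round(d['p'],2)) for d in robot.landmark_of(n,'scene')])
a=S['color'];b=T['color']
f=lambda x:np.clip(cv2.resize(x,None,fx=5,fy=5,interpolation=2)*1.6,0,255).astype('uint8')
cv2.imwrite('pics/a10.png',np.hstack([f(a[120:230,140:220]),f(b[110:220,270:350])]))
cv2.imwrite('pics/a11.png',a)
"
```

```text
time: 28.62
tool_pos: [0.5445, -0.2205, 0.3727]
ee_rot: [-1.569, 0.003, 0.078]
wrist_force: [0.0, -0.5, -0.6]
width: 0.0314
magnifier [(array([ 0.5496, -0.2207,  0.0916]), 0.95), (array([0.5489, 0.1826, 0.0067]), 0.73)]
bar [(array([ 0.5453, -0.2247,  0.2092]), 0.64)]
grip [(array([ 0.5444, -0.2202,  0.2496]), 0.67)]
```

View pics/a10.png

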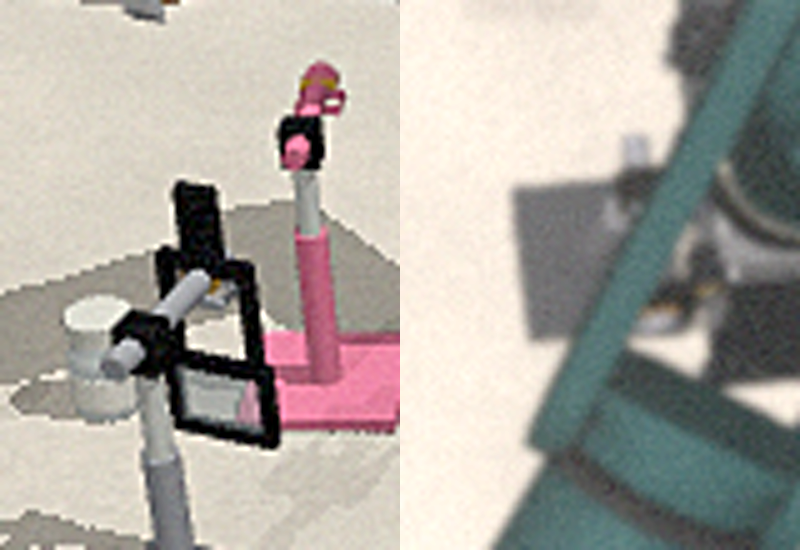

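View pics/a11.png

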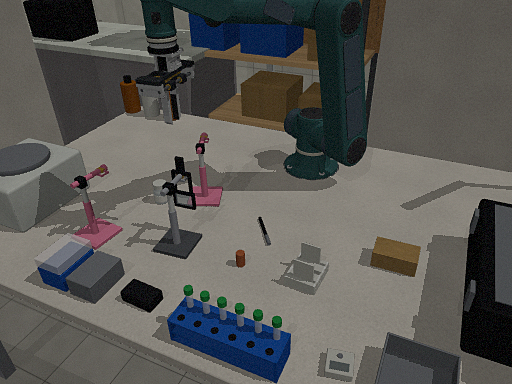

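The magnifier hangs upright on the grey stand at scene (182,180), clear of the gripper. The cards, marker, spool, carton and jar haven't moved. One last check that it's still, then I'll hand in.

```bash
python3 -c "
from h import *
a=cv2.imread('pics/a11.png').astype(int)
for i in range(4):S=robot.snapshot('scene')
d=np.abs(S['color'].astype(int)-a)[140:230,145:215].max(2);print((d>50).sum(),robot.get_obs()['time'])
robot.close_job()"
```

```text
0 29.7
the job is handed in; nothing more can be done
```

The magnifier is hanging upright and still in the neck of the grey stand, and I handed the job in at 29.7 s.

- **Placing:** On the way down the bar first touched the back of the knob, with a side force of about 5 N. I shifted it 3 mm along the rod and it settled on the saddle, yielding about 1.4 mm per N as expected.
- **Tug:** I held about 5 N beyond its own weight for more than 1.6 s; the highest reading was 5.6 N. A side force of 2–3 N appeared during the tug, probably friction on the saddle or contact with the knob. It was gone when I eased off, and about 0.8 N of side force remained just before I let go.
- **Last checks:** After I let go and moved clear, the network put the bar at z ≈ 0.209 m, over the neck. Two pictures about 0.3 s apart showed no movement. In the last scene picture the cards and other bystanders were still in place.
- **Not checked:** The top camera's view of the neck was partly blocked by the arm, so the final position rests on the scene camera and the forces I felt.

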